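Reset the bath heater's stop button and press its knob onto the D-shaft

TASK

Get the bath heater ready to light: press the mushroom stop button on its box fully down, then grip its head and twist it clockwise (seen from above) as far as it goes to reset it, so that it stands up again. Then pick up the loose tear-shaped knob, turn it so that its D-shaped bore matches the D-shaft on the other box, push it fully home on the shaft and keep pressing, so that the sprung shaft stays sunk to its stop. Finish like that, with the gripper still holding the knob pressed in, and leave the cup, hairbrush, soap dish, jar, bottle and pumice stone where they are.

Things in the scene. Friction and masses are not known exactly. Their poses are not given: they have to be found in the camera images.
- stop_top (a point): Centre of the top of the mushroom stop button: a round black plastic head, 41 mm across and 17 mm high, on the top of a grey box 110 x 110 mm and 45 mm high (fixed to the shelf; it may stand left or right). Standing up, the head's top is 90 mm above the shelf and its underside 73 mm; below it is a steel collar 28 mm across, up to 65 mm above the shelf. z up.
- stop_head (a joint): How far the mushroom head is pressed down, m: 0 standing up, 0.006 fully down (firm stop). Takes about 5 N and stays down by friction when let go.
- stop_twist (a joint): Turn of the mushroom head, rad: 0 at rest, grows clockwise seen from above to a stop at 0.78 (weak return spring, under 0.06 N m). A cam drives the pressed head up as it turns: 6 mm over the whole turn, so a gripper that turns it should rise 6 mm with it. When let go, the turn springs most of the way back and the head stays up.
- knob_center (a point): Centre of the loose white plastic knob, on its axis and half-way up: 34 mm high, about 45 to 90 g, standing on the shelf with its bore downward. Seen from above it is tear-shaped: round back of radius 20 mm, two parallel flat sides 30 mm apart (at y = +-15 mm, for x from -13 to +13 mm: grip these), and a pointed nose to 28 mm along its x axis. z up.
- knob_seat (a point): Ceiling of the knob's bore, on its axis, 16 mm above the knob's underside; same axes as the knob. The bore opens in the underside on the axis, 16 mm deep, 14 mm diameter with one flat 4 mm from the axis on the nose's side (+x); its mouth is chamfered.
- shaft_top (a point): Tip centre of the upright brass D-shaft on the other grey box (110 x 110 x 45 mm, fixed; left or right). The shaft is 12 mm in diameter with one flat 3 mm from the axis, on its +x side, and stands 24 mm above the box, its tip 69 mm above the shelf, chamfered. A thin black dial at its foot has a narrow pointer, to 39 mm from the axis, on the side of the flat (+x). z up.
- shaft (a joint): How far the shaft is pressed in, m: 0 out, 0.005 at its stop. A spring pushes it out with 4 N at first and 9 N at the stop.
- shaft_turn (a joint): Turn of the shaft, rad, counter-clockwise seen from above; stiff (0.15 N m), no need to turn it. The knob fits with its x axis along the shaft's x axis (within about 0.15 rad); seated, its underside is 8 mm above the box, 3 mm with the shaft pressed to its stop.
- cup: Green ceramic cup, 68 mm across, 85 mm high, between the two boxes; origin under its centre. Leave alone.
- hairbrush: Wooden hairbrush, 210 mm long, 58 mm wide, 30 mm high, lying on the right; origin under it, about its middle. Leave alone.
- soap_dish: Steel soap dish with soap, 125 x 88 mm, 29 mm high, on the left; origin under its centre. Leave alone.
- jar: Closed white plastic jar, 68 mm across, 75 mm high, on the left further back; origin under its centre. Leave alone.
- lotion: Amber glass bottle, 52 mm across, 110 mm high, behind the boxes; origin under its centre. Leave alone.
- pumice: Grey pumice stone, 60 mm across, 28 mm high, behind the boxes; origin under its centre. Leave alone.
There are look-alikes about, which are no part of the job. Of the things that look like the part that bears knob_center, the smallest one is meant.

How it is judged:
By the outcome, as a careful person would: the job done as asked, in the order asked, and still so for the second after the job is handed in, while the arm keeps its last pose, push and grip.
It also fails if it takes over 66 s, if anything falls off the work surface, if the arm or the gripper's body presses on something with over 40 N, if the wrist force passes 120 N, or if a joint passes its speed limit or range.

ROBOT

A 6-joint arm with a two-finger parallel gripper is mounted at the origin on the work surface. World frame = base frame: x ahead of the robot, y to its left, z up, the work surface at z = 0. Lengths are in mm, angles in degrees, forces in N, time in s.
With the tool pointing down it reaches from about 350 to 850 mm from the base axis. Payload 8.1 kg.
Tool frame: the origin (TCP) lies on the centre line of the jaws, within the pads' length; the fingertips stand 11 mm ahead of it and the grasp point (between the pads) lies 8 mm behind it; z points along the fingers, y is the direction in which the jaws open and shut (so a half turn about z gives the same grasp; the last joint's range is limited). The gripper opens to 85 mm and grips with 20 to 120 N. Pads are 22 mm wide; open, the fingers measure 114 mm over their backs; the gripper's body (76 mm by 85 mm) begins 54 mm behind the grasp point. The pads swing forward as they close: fully open they stand 13 mm farther back than shut.
Start: joints at [66.727, 7.471, 85.268, -0, 87.261, -4.893], TCP at [189.174, 569.402, 242.292] pointing down, gripper open.
Joint ranges: [-169.43, 169.43], [-51.17, 129.36], [1.28, 143.12], [-76.62, 256.62], [0, 156.53], [-152.29, 152.29]. Speed limits (degrees/s): [136.94, 136.94, 159.86, 180, 180, 180].

INTERFACE

Orientations are given as [roll, pitch, yaw] about the fixed x, y, z axes, in that order (R = Rz(yaw) Ry(pitch) Rx(roll)).
In Python, from bench import telemetry, viewer, r gives the robot as it stands.
- The arm moves only by the shell command python3 -m inch 'ROWS' [FORCE]. ROWS is JSON, a list of rows, each a list of 3 entries, a list of its own where there are three numbers: the shift along the tool's x, y, z in cm, then the turn, a rotation vector about the tool's x, y, z in rad, then the opening, from 0 (shut) to 1 (fully open). A call has 1 to 20 rows; each row is the pose to reach, as a shift and turn from the pose commanded when the call began, along the tool's axes at that moment; what a row does not reach only later rows make up. A row lasts 1/10 s, in which the tool goes at most 50 mm and 8.59 degrees, less where a joint would pass 70% of its speed; a pose out of reach is approached as far as the arm can. A call with a gripper value outside its range is refused whole. The fingers move at their own pace and stop on an object; FORCE is the grip in N (left out, the last holds). Time passes only in rows, so rows that repeat a pose let the fingers close. It gives the time, the measured TCP pose, the force and the opening at its end, in the units of the state.
- telemetry.sense(): the state, without advancing time (a new reading comes with each control period).
- viewer.snapshot(name): name is "scene" or "side" or "wrist"; returns the picture (384x512x3 uint8, red, green, blue); there is no depth.
- viewer.camera_model(name): a dict with "fx", "fy", "cx", "cy" (pixels), "cam_to_world" (4x4, takes a point from camera to world coordinates); the wrist camera has in their place "mount" (4x4, takes a point from camera to tool coordinates, whose origin is the TCP and whose axes are the flange's). Camera axes: x right, y down, z forward; pixel columns grow to the right and rows downward; lengths in mm; the calibration is good to about 2 mm. A picture is of the moment at which its call begins: read the wrist's pose just before it. camera_model takes no time and is no camera call.
- r.hand_in(): hands the job in, once; it reports no verdict.
The state is a dict: "time": time; "joint_pos": joint angles; "qd": joint speeds; "joint_efforts": joint torques, N m; "tool_pos": TCP position; "tcp_rot": TCP orientation; "ft_force": force on the tool from outside, world axes, zero at the start; "wrist_torque": the same for the moment, N m; "finger_gap": finger opening in mm.
Only numpy, scipy, OpenCV 4.12 (cv2) and the standard library are available. Lean on these libraries where they do the work, as an engineer would, in place of code of your own. Each camera call takes 0.05 s, during which the arm holds its last target.

## Working session

There is one attempt and no reset: what is moved stays moved. The work goes in short steps, Python scripts to look and compute and a shell command to move; the robot and the scene stay as the last step left them, time stands still between calls to the robot, and variables do not carry over. Pictures are saved under pics/ and viewed, and the job is handed in when it is done.

```bash
ls; mkdir -p pics; python3 - <<'E'
from bench import telemetry, viewer, r
import cv2
print(telemetry.sense())
for n in ("scene","side","wrist"):
    im=viewer.snapshot(n); cv2.imwrite(f"pics/a_{n}.png",im[:,:,::-1])
    print(n,viewer.camera_model(n))
E
```

```text
pics
{'time': 0.0, 'joint_pos': array([ 6.67264739e+01,  7.51511685e+00,  8.53305483e+01, -9.85092487e-04,
        8.72624467e+01, -4.89308062e+00]), 'qd': array([-0.02724425, -0.01080219,  0.06983404,  0.0015407 ,  0.06534484,
        0.01679843]), 'joint_efforts': array([ 6.95152157e-04, -5.69392741e+01, -5.00551128e+01, -1.33767917e-04,
        1.46391938e-02, -1.87693496e-05]), 'tool_pos': array([188.9640038 , 568.89331989, 241.23217289]), 'tcp_rot': array([-1.79892198e+02, -8.24127634e-03,  1.61619595e+02]), 'ft_force': array([1.01673657, 0.24634906, 0.00104831]), 'wrist_torque': array([ 0.00185518,  0.02482143, -0.00852676]), 'finger_gap': 85.17711216029075}
scene {'fx': 494.579445732687, 'fy': 494.579445732687, 'cx': 254.88595605219467, 'cy': 194.92014979195508, 'cam_to_world': array([[-4.88340450e-01,  5.24630189e-01, -6.97342649e-01,
         1.43258348e+03],
       [ 8.72652149e-01,  2.92345533e-01, -3.91167887e-01,
         4.99999940e+02],
       [-1.35347386e-03, -7.99560663e-01, -6.00583811e-01,
         8.04869056e+02],
       [ 0.00000000e+00,  0.00000000e+00,  0.0000
[... 263 characters left out ...]
3663e-01, -3.87635185e-01,  6.07818481e-01,
        -5.85585301e+02],
       [-1.75832682e-02, -8.33792378e-01, -5.51798061e-01,
         6.26283606e+02],
       [ 0.00000000e+00,  0.00000000e+00,  0.00000000e+00,
         1.00000000e+00]])}
wrist {'fx': 332.7280981537096, 'fy': 332.7280981537096, 'cx': 250.1046155499713, 'cy': 197.93526902105972, 'mount': array([[ 1.22091636e-04, -9.48115923e-01, -3.17924806e-01,
         8.14867946e+01],
       [ 9.99999895e-01, -2.43305339e-05,  4.56585291e-04,
         3.16702881e-01],
       [-4.40631065e-04, -3.17924829e-01,  9.48115821e-01,
        -1.31300142e+02],
       [ 0.00000000e+00,  0.00000000e+00,  0.00000000e+00,
         1.00000000e+00]])}
```

View pics/a_scene.png

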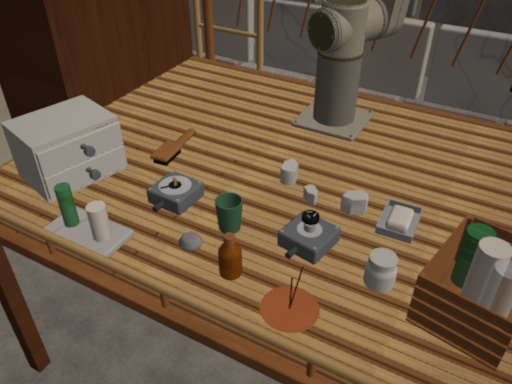

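View pics/a_side.png

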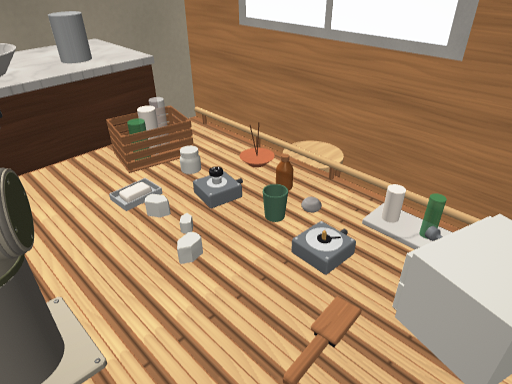

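View pics/a_wrist.png

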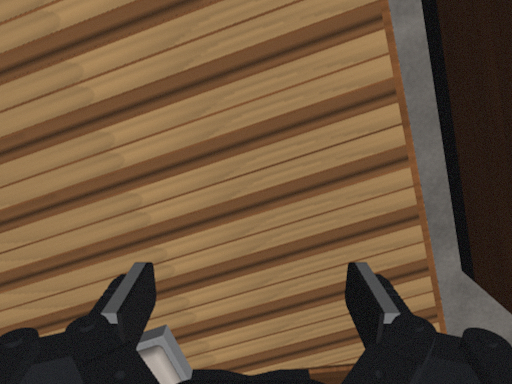

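The scene picture shows three white knob-like blocks at scene pixels (289,172), (310,194) and (354,202), which are side pixels (190,247), (186,222) and (157,205). The stop button is at scene (310,218) and the shaft at (174,184). The smallest block is the one at scene (310,194), so I'll check that in close crops.

```bash
cat > h.py <<'E'
import numpy as np, cv2
from bench import telemetry, viewer, r
from scipy.spatial.transform import Rotation as R
def cam(n):
    m=viewer.camera_model(n)
    if 'cam_to_world' in m: T=np.array(m['cam_to_world'])
    else:
        s=telemetry.sense(); T0=np.eye(4); T0[:3,:3]=R.from_euler('xyz',s['tcp_rot'],degrees=True).as_matrix(); T0[:3,3]=s['tool_pos']
        T=T0@np.array(m['mount'])
    K=np.array([[m['fx'],0,m['cx']],[0,m['fy'],m['cy']],[0,0,1]])
    return K,T
def ray(c,u,v):
    K,T=c; d=T[:3,:3]@(np.linalg.inv(K)@[u,v,1]); return T[:3,3],d/np.linalg.norm(d)
def plane(c,u,v,z):
    o,d=ray(c,u,v); return o+d*(z-o[2])/d[2]
def proj(c,p):
    K,T=c; q=K@(T[:3,:3].T@(np.array(p,float)-T[:3,3])); return q[:2]/q[2]
def tri(rs):
    A=np.zeros((3,3));b=np.zeros(3)
    for o,d in rs:
        P=np.eye(3)-np.outer(d,d); A+=P;b+=P@o
    x=np.linalg.solve(A,b); return x,[np.linalg.norm((np.eye(3)-np.outer(d,d))@(x-o)) for o,d in rs]
E
python3 - <<'E'
from h import *
a=cv2.imread('pics/a_scene.png');b=cv2.imread('pics/a_side.png')
cv2.imwrite('pics/c1.png',cv2.resize(a[145:265,270:380],None,fx=5,fy=5,interpolation=2))
cv2.imwrite('pics/c2.png',cv2.resize(b[160:270,140:250],None,fx=5,fy=5,interpolation=2))
cv2.imwrite('pics/c3.png',np.hstack([cv2.resize(a[165:220,140:215],None,fx=5,fy=5,interpolation=2),cv2.resize(b[215:270,285:360],None,fx=5,fy=5,interpolation=2)]))
S=cam('scene');D=cam('side')
for n,p,q in (('stop',(311,213),(216,169)),('shaft',(175,178),(324,232)),('k1',(289,163),(190,238)),('k2',(311,187),(186,217)),('k3',(354,193),(157,198)),('cup',(229,199),(275,190)),('lot',(230,236),(285,158))):
    print(n,*[np.round(t,1) for t in tri([ray(S,*p),ray(D,*q)])])
E
```

```text
stop [604.3 179.8  91.3] [2.6 2.6]
shaft [ 614.5 -198.6   67.7] [1.3 1.3]
k1 [389.8  20.6  54.4] [2.5 2.5]
k2 [443.6 112.5  39.3] [1.9 1.9]
k3 [430.4 225.5  52. ] [1.5 1.5]
cup [644.9 -14.6  87.3] [1.6 1.6]
lot [773.1  66.5 104. ] [2.5 2.5]
```

View pics/c1.png

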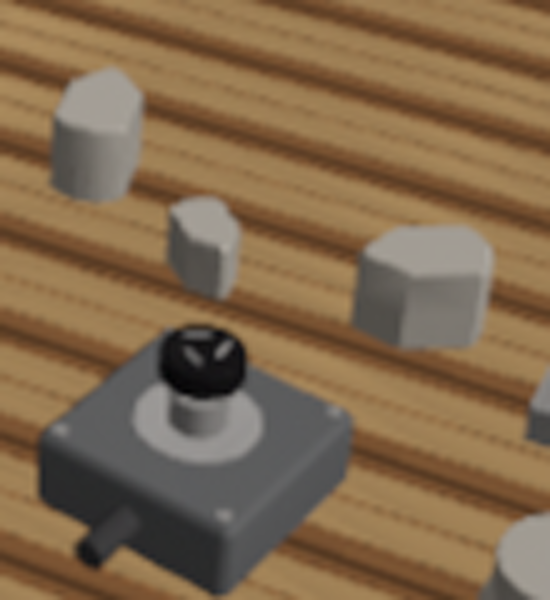

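View pics/c2.png

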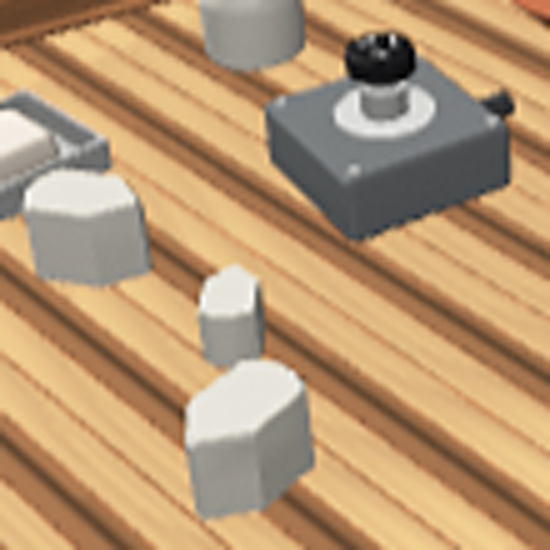

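View pics/c3.png

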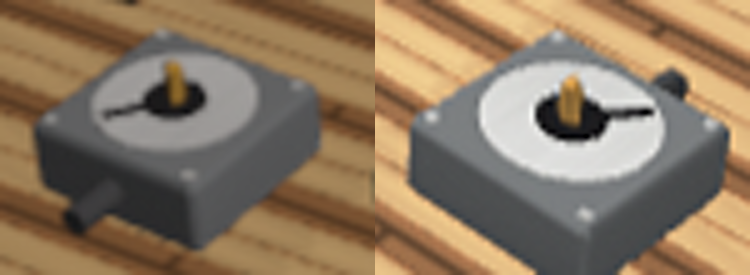

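The crops confirm it: the middle block, at scene (310,194) and side (186,222), is clearly smallest and about 34 mm high. The stop button is at about (604,180) and the shaft at about (614,-199). Next I'll move to where the wrist camera sees both the stop and the knob.

```bash
python3 -m inch '[[[-2,-1.35,0],[0,0,0],1],[[-5.6,-3.8,0],[0,0,0],1],[[-9.6,-6.5,0],[0,0,0],1],[[-13.6,-9.2,0],[0,0,0],1],[[-17.6,-11.9,0],[0,0,0],1],[[-21.6,-14.6,0],[0,0,0],1],[[-25.6,-17.3,0],[0,0,0],1],[[-29.6,-20,0],[0,0,0],1],[[-33.6,-22.7,0],[0,0,0],1],[[-37.6,-25.4,0],[0,0,0],1],[[-40.6,-27.5,0],[0,0,0],1],[[-42.3,-28.5,0],[0,0,0],1],[[-42.3,-28.5,0],[0,0,0],1],[[-42.3,-28.5,0],[0,0,0],1]]'
python3 - <<'E'
from h import *
s=telemetry.sense();print(s['time'],s['tool_pos'],s['tcp_rot'],s['joint_pos'],s['ft_force'])
c=cam('wrist'); im=viewer.snapshot('wrist'); cv2.imwrite('pics/w1.png',im[:,:,::-1]); np.savez('w1.npz',K=c[0],T=c[1])
E
```

```text
time: 1.55
tool_pos: [500.5, 165.5, 241.9]
tcp_rot: [-180.0, -0.1, 161.6]
ft_force: [-0.2, 0.2, 0.6]
finger_gap: 85.6
1.55 [500.4774656  165.45718398 241.90319141] [-1.79992619e+02 -5.90987960e-02  1.61552208e+02] [ 1.27034243e+01 -3.79601696e+00  9.68178052e+01  2.42875827e-02
  8.70326073e+01 -5.88500568e+01] [-0.22662337  0.18787387  0.58916264]
```

View pics/w1.png

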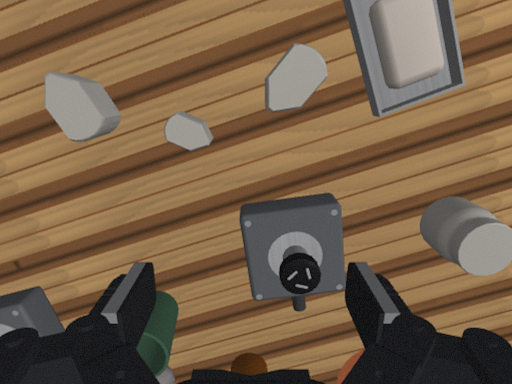

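The wrist picture shows the stop head at (299,272), the small knob at (188,132) with its nose pointing to about (212,140), and the two bigger look-alikes at (80,107) and (297,78). Next I'll measure the stop and the knob.

```bash
python3 - <<'E'
from h import *
d=np.load('w1.npz');c=(d['K'],d['T'])
im=cv2.imread('pics/w1.png'); hsv=cv2.cvtColor(im,cv2.COLOR_BGR2HSV)
# stop head: dark blob
m=np.zeros(im.shape[:2],np.uint8); roi=(slice(245,305),slice(265,335))
m[roi]=((hsv[roi][...,2]<45)*255).astype(np.uint8)
n,l,st,ce=cv2.connectedComponentsWithStats(m); i=l[262,299] or 1+np.argmax(st[1:,4]);print('stop',st[i],ce[i])
u0=(ce[i]); print(plane(c,*ce[i],84))
# knob
m=np.zeros(im.shape[:2],np.uint8); roi=(slice(100,165),slice(150,225))
m[roi]=((hsv[roi][...,1]<60)&(hsv[roi][...,2]>80))*255
n,l,st,ce=cv2.connectedComponentsWithStats(m); i=1+np.argmax(st[1:,4]);print('knob',st[i],ce[i])
cs,_=cv2.findContours((l==i).astype(np.uint8),0,1); k=max(cs,key=cv2.contourArea)[:,0]
P=np.array([plane(c,*p,34)[:2] for p in k]); print(P.mean(0), cv2.minAreaRect(P.astype(np.float32)))
cv2.imwrite('pics/w1k.png',np.hstack([cv2.resize(im[100:165,150:225],(450,390),interpolation=2),cv2.resize(im[245:315,265:335],(390,390),interpolation=2)])[:, :800])
a,b=viewer.snapshot('scene'),viewer.snapshot('side')
for n,i2 in (('scene',a),('side',b)): cv2.imwrite(f'pics/b_{n}.png',i2[:,:,::-1])
E
```

```text
stop [ 280  253   41   41 1172] [299.12286689 272.58020478]
[604.51365992 182.43293736  84.        ]
knob [ 164  111   49   40 1357] [187.29697863 131.19454679]
[444.26602983 118.18625843] ((444.8528137207031, 118.98928833007812), (48.51236343383789, 33.75285339355469), 47.15849685668945)
```

View pics/w1k.png

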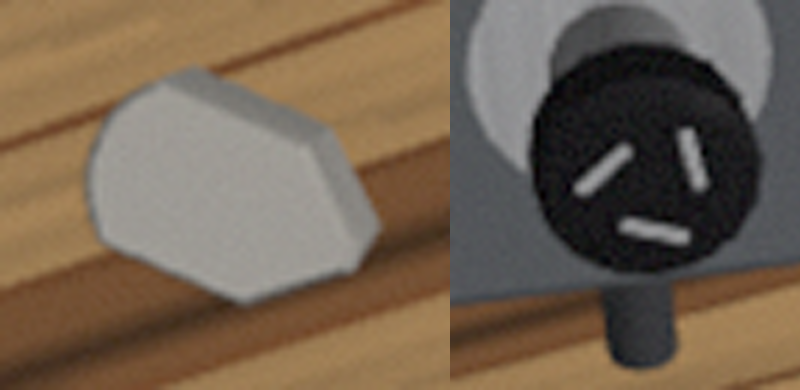

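```bash
python3 - <<'E'
from h import *
d=np.load('w1.npz');c=(d['K'],d['T'])
f=lambda x,y,z:plane(c,150+x/6-.4,100+y/6-.4,z)[:2]
A,B,C,D,N=[f(x,y,34) for x,y in ((165,85),(310,145),(105,240),(245,300),(355,268))]
print(A,B,C,D,N)
print('lens',np.linalg.norm(B-A),np.linalg.norm(D-C),np.linalg.norm(B-D),np.linalg.norm(A-C))
e=lambda v:np.degrees(np.arctan2(v[1],v[0]))
print(e(B-A),e(D-C),e(N-(A+B+C+D)/4),(A+B+C+D)/4)
print('stop top',plane(c,300.9-.4,278.4-.4,90))
# blob with top circle and lower: shaft
print(proj(c,[614,-199,69]))
S=cam('scene');W=cam('side')
b=cv2.imread('pics/b_scene.png');s=cv2.imread('pics/b_side.png')
for z in (84,):
  print('st scene',plane(S,311,216.5,82),'side',plane(W,216,172,82))
cv2.imwrite('pics/c4.png',np.hstack([cv2.resize(b[145:265,270:380],None,fx=3.4,fy=5,interpolation=2),cv2.resize(s[150:270,140:250],None,fx=3.4,fy=5,interpolation=2)]))
E
```

```text
[424.65354684 114.92932114] [441.31613437 134.14761239] [445.07567039  95.54549055] [462.07614683 114.24253021] [462.90125456 134.00849496]
lens 25.43589081522166 25.270446991956742 28.76091816475888 28.156633649976857
49.074152052680695 47.720996716674314 44.51614551130472 [443.28037461 114.71623857]
stop top [606.99324246 182.25615825  90.        ]
[-18.06598921 364.0808235 ]
st scene [602.54672528 182.24703829  82.        ] side [603.62756685 176.18376938  82.        ]
```

```bash
python3 -m inch '[[[-1.5,0.8,0.5],[0,0,0],0],[[-4.5,2.4,2],[0,0,0],0],[[-7.5,4,3.4],[0,0,0],0],[[-9.4,4.8,4],[0,0,0],0],[[-9.4,4.8,4],[0,0,0],0],[[-9.4,4.8,4],[0,0,0],0]]' 40
python3 - <<'E'
from h import *
c=cam('wrist'); im=viewer.snapshot('wrist'); cv2.imwrite('pics/w2.png',im[:,:,::-1]); np.savez('w2.npz',K=c[0],T=c[1])
E
```

```text
time: 2.3
tool_pos: [604.4, 182.4, 201.7]
tcp_rot: [-180.0, -0.1, 161.7]
ft_force: [0.1, -0.8, 0.9]
finger_gap: 0.1
```

View pics/w2.png

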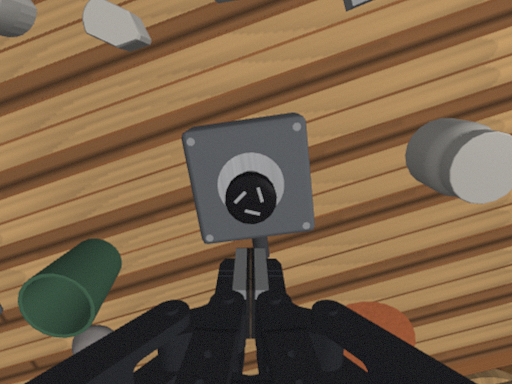

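```bash
python3 - <<'E'
from h import *
d=np.load('w2.npz');c=(d['K'],d['T']); im=cv2.imread('pics/w2.png'); hsv=cv2.cvtColor(im,cv2.COLOR_BGR2HSV)
m=np.zeros(im.shape[:2],np.uint8); roi=(slice(165,228),slice(218,285)); m[roi]=(hsv[roi][...,2]<45)*255
m=cv2.morphologyEx(m,cv2.MORPH_CLOSE,np.ones((7,7)));n,l,st,ce=cv2.connectedComponentsWithStats(m);i=1+np.argmax(st[1:,4]);print(st[i],ce[i],plane(c,*ce[i],84))
w=np.zeros(im.shape[:2],np.uint8);sub=(slice(180,222),slice(230,272)); w[sub]=((hsv[sub][...,2]>90)&(l[sub]==i))*255
n,l,st,ce=cv2.connectedComponentsWithStats(w)
q=[ce[j] for j in range(1,n) if st[j,4]>8];print(q); print(np.mean([plane(c,*p,90) for p in q],0))
cv2.imwrite('pics/w2c.png',cv2.resize(im[160:240,210:290],(560,560),interpolation=2))
E
```

```text
[ 226  172   50   52 2046] [250.3773216  197.59530792] [606.04382852 182.46822501  84.        ]
[array([259.65, 194.25]), array([239.5, 197. ]), array([252.05084746, 212.05084746])]
[606.91151822 182.19614066  90.        ]
```

View pics/w2c.png

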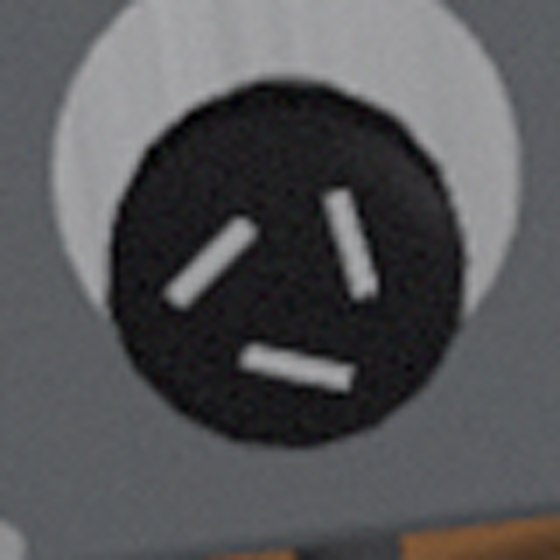

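The head centre is at (606.9,182.2) and the blob and slot marks agree. I'll press it with the fingers shut.

```bash
python3 -m inch '[[[-0.22,0.07,1.5],[0,0,0],0],[[-0.22,0.07,5],[0,0,0],0],[[-0.22,0.07,8],[0,0,0],0],[[-0.22,0.07,9.5],[0,0,0],0],[[-0.22,0.07,9.8],[0,0,0],0],[[-0.22,0.07,10.1],[0,0,0],0],[[-0.22,0.07,10.3],[0,0,0],0]]' 40; python3 -m inch '[[[0,0,0.1],[0,0,0],0],[[0,0,0.2],[0,0,0],0],[[0,0,0.3],[0,0,0],0],[[0,0,0.35],[0,0,0],0],[[0,0,0.4],[0,0,0],0]]'
```

```text
time: 3.05
tool_pos: [608.5, 181.7, 101.0]
tcp_rot: [179.9, 0.1, 161.6]
ft_force: [-0.3, 0.2, 0.9]
finger_gap: -0.2
time: 3.55
tool_pos: [608.3, 181.6, 96.1]
tcp_rot: [179.9, 0.1, 161.6]
ft_force: [2.7, 0.8, 4.5]
finger_gap: 0.4
```

```bash
python3 -m inch '[[[0,0,0.05],[0,0,0],0],[[0,0,0.1],[0,0,0],0],[[0,0,0.15],[0,0,0],0]]'; python3 -m inch '[[[0,0,0.05],[0,0,0],0],[[0,0,0.1],[0,0,0],0]]'
```

```text
time: 3.85
tool_pos: [608.3, 181.6, 95.0]
tcp_rot: [179.9, 0.1, 161.6]
ft_force: [0.9, -0.1, 11.6]
finger_gap: -0.0
time: 4.05
tool_pos: [608.6, 181.7, 94.9]
tcp_rot: [179.9, 0.1, 161.6]
ft_force: [-1.0, 1.0, 18.0]
finger_gap: -0.2
```

```bash
python3 -m inch '[[[0,0,-1],[0,0,0],0.3],[[0.15,0,-2.5],[0,0,0],0.8],[[0.15,0,-2.5],[0,0,0],0.8],[[0.15,0,-2.5],[0,0,0],0.8],[[0.15,0,-2.5],[0,0,0],0.8]]' 40
python3 - <<'E'
from h import *
im=viewer.snapshot('wrist'); cv2.imwrite('pics/w3.png',im[:,:,::-1])
E
```

```text
time: 4.55
tool_pos: [605.4, 181.8, 117.1]
tcp_rot: [-180.0, -0.1, 161.6]
ft_force: [0.1, 0.1, -0.5]
finger_gap: 68.4
```

View pics/w3.png

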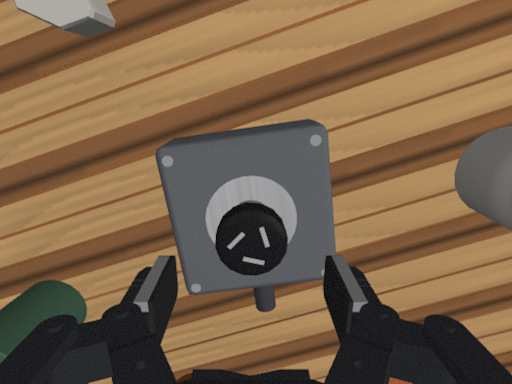

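The picture shows the head at (251,238), midway between the jaws, and sunk closer to the collar. I'll descend and grip it.

```bash
python3 -m inch '[[[-0.1,0,1.5],[0,0,0],0.8],[[-0.1,0,3.8],[0,0,0],0.8],[[-0.1,0,4.8],[0,0,0],0.8],[[-0.1,0,4.8],[0,0,0],0.8],[[-0.1,0,4.8],[0,0,0],0.3],[[-0.1,0,4.8],[0,0,0],0.3],[[-0.1,0,4.8],[0,0,0],0.3],[[-0.1,0,4.8],[0,0,0],0.3]]' 40
```

```text
time: 5.4
tool_pos: [607.6, 181.6, 71.1]
tcp_rot: [180.0, 0.1, 161.6]
ft_force: [-2.0, -2.1, 4.8]
finger_gap: 38.9
```

```bash
python3 -m inch '[[[0,0,-0.06],[0,0,0.08],0.3],[[0,0,-0.12],[0,0,0.16],0.3],[[0,0,-0.18],[0,0,0.24],0.3],[[0,0,-0.25],[0,0,0.32],0.3],[[0,0,-0.31],[0,0,0.4],0.3],[[0,0,-0.37],[0,0,0.48],0.3],[[0,0,-0.43],[0,0,0.56],0.3],[[0,0,-0.49],[0,0,0.64],0.3],[[0,0,-0.55],[0,0,0.72],0.3],[[0,0,-0.6],[0,0,0.78],0.3],[[0,0,-0.6],[0,0,0.82],0.3],[[0,0,-0.6],[0,0,0.84],0.3],[[0,0,-0.6],[0,0,0.84],0.3]]'; python3 -c "
from h import *
s=telemetry.sense();print(s['wrist_torque'])"
```

```text
time: 6.7
tool_pos: [607.0, 181.3, 76.1]
tcp_rot: [-180.0, 0.0, 113.5]
ft_force: [-1.8, -3.3, 1.0]
finger_gap: 39.0
[-0.64213109  0.38020755  1.02541889]
```

Turned 48° with 1 N m at the wrist, so it is against the stop. I'll release it and look.

```bash
python3 -m inch '[[[0,0,0],[0,0,0],0.8],[[0,0,0],[0,0,0],0.8],[[0,0,0],[0,0,0],0.8],[[0,0,-2],[0,0,0],0.8],[[0,0,-5.5],[0,0,0],0.8],[[0,0,-9.5],[0,0,0],0.8],[[0,0,-11.5],[0,0,0],0.8],[[0,0,-12.5],[0,0,0],0.8],[[0,0,-12.5],[0,0,0],0.8]]' 
python3 - <<'E'
from h import *
s=telemetry.sense();print(s['tool_pos'],s['tcp_rot'])
c=cam('wrist');np.savez('w4.npz',K=c[0],T=c[1])
im=viewer.snapshot('wrist'); cv2.imwrite('pics/w4.png',im[:,:,::-1])
a=viewer.snapshot('side')[:,:,::-1];b=cv2.imread('pics/a_side.png')
cv2.imwrite('pics/c5.png',np.hstack([cv2.resize(q[155:215,180:250],(400,343),interpolation=2) for q in (a,b)]))
E
```

```text
time: 7.6
tool_pos: [607.8, 181.9, 202.4]
tcp_rot: [179.8, 0.0, 113.5]
ft_force: [1.0, 0.0, 0.2]
finger_gap: 68.1
[607.77979177 181.88801418 202.38407651] [1.79833328e+02 2.48060632e-02 1.13496376e+02]
```

View pics/w4.png

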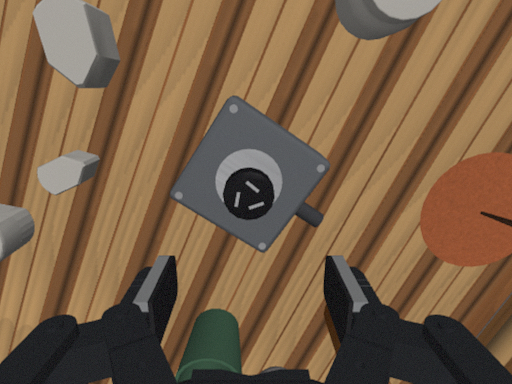

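View pics/c5.png

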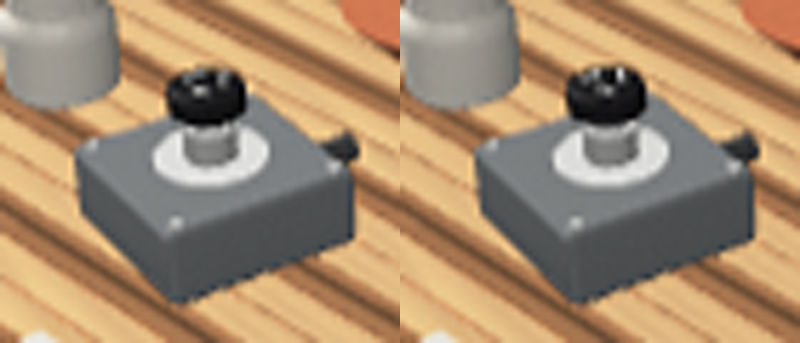

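The head stands up as it did at the start: its top is at row 67 in both side crops, and the marks have turned slightly. Now I'll go above the knob with the jaws turned to yaw 48°.

```bash
python3 -m inch '[[[0,-1,0],[0,0,0.08],0.8],[[0.1,-3.5,0.5],[0,0,0.22],0.8],[[0.2,-6,1.2],[0,0,0.36],0.8],[[0.3,-8.5,2],[0,0,0.5],0.8],[[0.4,-11,2.8],[0,0,0.64],0.8],[[0.4,-13.5,3.6],[0,0,0.78],0.8],[[0.4,-15.5,4.4],[0,0,0.92],0.8],[[0.4,-17,5.2],[0,0,1.06],0.8],[[0.4,-17.8,5.6],[0,0,1.14],0.8],[[0.4,-17.8,5.6],[0,0,1.14],0.8],[[0.4,-17.8,5.6],[0,0,1.14],0.8]]' 
python3 - <<'E'
from h import *
s=telemetry.sense();print(s['tool_pos'],s['tcp_rot'])
c=cam('wrist');np.savez('w5.npz',K=c[0],T=c[1])
im=viewer.snapshot('wrist'); cv2.imwrite('pics/w5.png',im[:,:,::-1])
S=cam('scene');W=cam('side')
p0=plane(S,174.5,185,46);p1=plane(S,161.2,187.8,46)
q0=plane(W,285+195.5/5,215+117/5,46);q1=plane(W,285+277/5,215+111/5,46)
for a,b in((p0,p1),(q0,q1)): print(a,b,np.degrees(np.arctan2((b-a)[1],(b-a)[0])),np.linalg.norm(b-a))
E
```

```text
time: 8.8
tool_pos: [441.5, 114.3, 143.7]
tcp_rot: [-179.9, 0.1, 48.3]
ft_force: [-0.6, 0.6, -0.1]
finger_gap: 68.3
[441.48496323 114.27749401 143.67216311] [-1.79930878e+02  7.50346808e-02  4.83146091e+01]
[ 616.35415782 -199.8309825    46.        ] [ 643.33135514 -222.60541711   46.        ] -40.17141021680888 35.3050144726487
[ 619.32127939 -199.31923994   46.        ] [ 649.93399239 -223.78427905   46.        ] -38.63111592255185 39.187706433649296
```

View pics/w5.png

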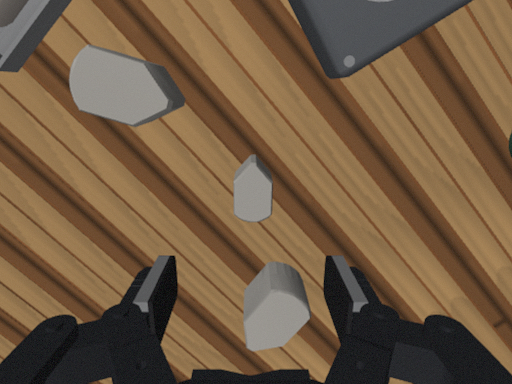

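The picture shows the knob at (253,190), with the nose up at (253,157) and the flats close to vertical at columns 235 and 271. I'll measure it finely.

```bash
python3 - <<'E'
from h import *
d=np.load('w5.npz');c=(d['K'],d['T']); im=cv2.imread('pics/w5.png'); hsv=cv2.cvtColor(im,cv2.COLOR_BGR2HSV)
sub=im[145:235,215:290]; cv2.imwrite('pics/w5c.png',cv2.resize(sub,None,fx=6,fy=6,interpolation=2))
m=((hsv[...,1]<60)&(hsv[...,2]>70)).astype(np.uint8); n,l,st,ce=cv2.connectedComponentsWithStats(m); i=l[195,253];print(st[i],ce[i])
L=[];Rr=[]
for v in range(190,212):
    x=np.where(l[v]==i)[0];L.append((x[0]-.5,v));Rr.append((x[-1]+.5,v))
for q in (L,Rr):
    P=np.array([plane(c,*p,34)[:2] for p in q]); vx,vy,x,y=cv2.fitLine(P.astype(np.float32),2,0,.1,.1).ravel(); print(np.degrees(np.arctan2(vy,vx)),P.mean(0))
for v in (st[i][1],st[i][1]+st[i][3]):
    print(plane(c,253,v,34), plane(c,253,v,0))
E
```

```text
[ 233  154   40   68 2048] [251.94384766 191.71337891]
47.412075 [431.46820507 122.18519437]
49.494354 [453.20447899 102.84720136]
[466.4809603  139.20894092  34.        ] [462.26926435 134.08080002   0.        ]
[430.84891688  98.96220245  34.        ] [421.60746904  88.15290804   0.        ]
```

View pics/w5c.png

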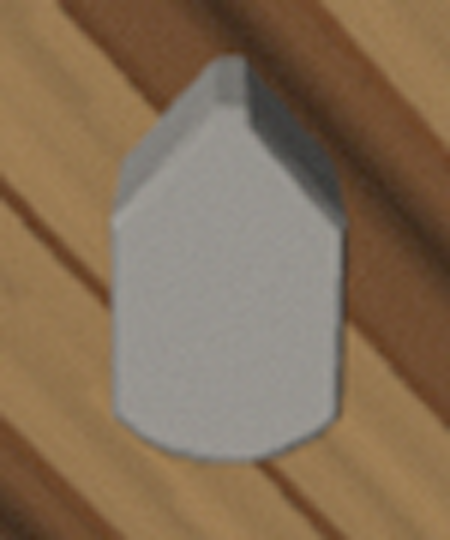

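```bash
python3 -m inch '[[[0.05,0.1,1.5],[0,0,0],0.8],[[0.14,0.2,5],[0,0,0],0.75],[[0.14,0.2,8.5],[0,0,0],0.7],[[0.14,0.2,11],[0,0,0],0.7],[[0.14,0.2,12],[0,0,0],0.7],[[0.14,0.2,12.5],[0,0,0],0.7],[[0.14,0.2,12.5],[0,0,0],0.7]]' 60
python3 - <<'E'
from h import *
s=telemetry.sense();print(s['tool_pos'],s['tcp_rot'],s['ft_force'])
im=viewer.snapshot('wrist'); cv2.imwrite('pics/w6.png',im[:,:,::-1])
E
```

```text
time: 9.55
tool_pos: [445.0, 114.1, 20.1]
tcp_rot: [180.0, -0.0, 48.2]
ft_force: [-0.1, 0.3, -0.8]
finger_gap: 59.9
[444.97157678 114.14974736  20.10668393] [ 1.79994555e+02 -7.60756063e-03  4.82108256e+01] [-0.08722004  0.30047658 -0.75107667]
```

View pics/w6.png

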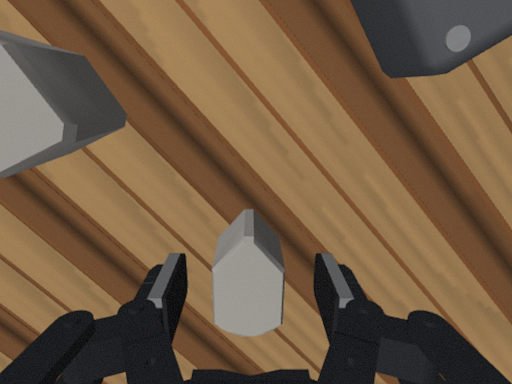

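The knob sits at (249,290), midway between the pads. I'll grip it.

```bash
python3 -m inch '[[[0,0,0.2],[0,0,0],0.7],[[0,0,0.2],[0,0,0],0.2],[[0,0,0.2],[0,0,0],0.2],[[0,0,0.2],[0,0,0],0.2],[[0,0,0.2],[0,0,0],0.2]]' 60
```

```text
time: 10.1
tool_pos: [445.3, 114.2, 18.7]
tcp_rot: [179.9, -0.1, 48.2]
ft_force: [-1.1, -0.1, 5.5]
finger_gap: 29.0
```

```bash
python3 -m inch '[[[0,0,-1],[0,0,0],0.2],[[0,0,-4],[0,0,0],0.2],[[0,0,-8],[0,0,0],0.2],[[-0.5,1,-11.5],[0,0,0.08],0.2],[[-1.7,4,-13],[0,0,0.2],0.2],[[-3,7,-13],[0,0,0.33],0.2],[[-4.2,10,-13],[0,0,0.46],0.2],[[-5.5,13,-13],[0,0,0.59],0.2],[[-6.8,16,-13],[0,0,0.72],0.2],[[-8,19,-13],[0,0,0.85],0.2],[[-9.3,22,-13],[0,0,0.98],0.2],[[-10.5,25,-13],[0,0,1.11],0.2],[[-11.6,27.3,-13],[0,0,1.24],0.2],[[-12.1,28.3,-13],[0,0,1.37],0.2],[[-12.1,28.6,-13],[0,0,1.48],0.2],[[-12.1,28.6,-13],[0,0,1.53],0.2],[[-12.1,28.6,-13],[0,0,1.53],0.2],[[-12.1,28.6,-13],[0,0,1.53],0.2]]' 60
python3 - <<'E'
from h import *
s=telemetry.sense();print(s['joint_pos'],s['qd'].round(1))
c=cam('wrist');np.savez('w7.npz',K=c[0],T=c[1])
im=viewer.snapshot('wrist'); cv2.imwrite('pics/w7.png',im[:,:,::-1])
E
```

```text
time: 11.9
tool_pos: [576.7, -166.8, 148.0]
tcp_rot: [180.0, 0.0, -39.4]
ft_force: [-0.8, -0.2, -0.4]
finger_gap: 28.8
[-2.10205812e+01  1.10670822e+01  9.12875339e+01 -7.91245287e-04
  7.76622893e+01  1.08366329e+02] [ 0.1 -0.1  0.  -0.  -0.1 -0.1]
```

View pics/w7.png

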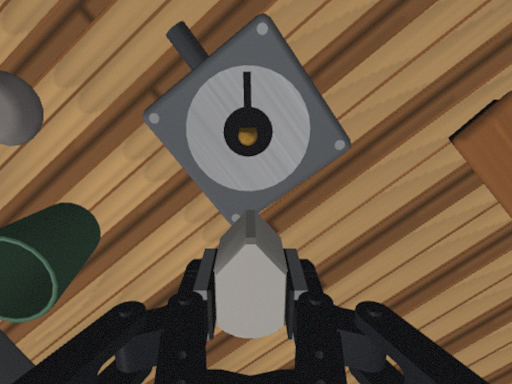

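The picture shows the shaft tip at (248,134) and the pointer straight up at (247,72-108). The held knob's nose at (250,213) points the same way. Now I'll measure accurately.

```bash
python3 - <<'E'
from h import *
d=np.load('w7.npz');c=(d['K'],d['T']); im=cv2.imread('pics/w7.png'); hsv=cv2.cvtColor(im,cv2.COLOR_BGR2HSV)
cv2.imwrite('pics/w7c.png',np.hstack([cv2.resize(im[60:200,180:315],(386,400),interpolation=2),cv2.resize(im[200:345,200:300],(276,400),interpolation=2)]))
s=np.zeros(im.shape[:2],np.uint8)
# brass
b=((hsv[...,0]>10)&(hsv[...,0]<30)&(hsv[...,1]>110)&(hsv[...,2]>50)).astype(np.uint8); b[:105]=0;b[155:]=0;b[:,:222]=0;b[:,272:]=0
n,l,st,ce=cv2.connectedComponentsWithStats(b);i=1+np.argmax(st[1:,4]);print('brass',st[i],ce[i])
# light disc: convex hull ellipse
w=((hsv[...,1]<40)&(hsv[...,2]>100)).astype(np.uint8);n,l,st2,ce2=cv2.connectedComponentsWithStats(w);i2=l[170,248];print(st2[i2])
cs,_=cv2.findContours((l==i2).astype(np.uint8),0,1);k=max(cs,key=cv2.contourArea);h=cv2.convexHull(k);e=cv2.fitEllipse(h);print('disc',e)
dc=plane(c,*e[0],45.5);print(dc)
# black hub
k=((hsv[...,2]<45)).astype(np.uint8);k[:,:215]=0;k[:,285:]=0;k[:65]=0;k[160:]=0
hub=k.copy(); hub=cv2.morphologyEx(cv2.morphologyEx(hub,cv2.MORPH_CLOSE,np.ones((15,15))),cv2.MORPH_OPEN,cv2.getStructuringElement(2,(21,21)));n,l,st3,ce3=cv2.connectedComponentsWithStats(hub);i3=1+np.argmax(st3[1:,4]);print('hub',st3[i3],ce3[i3],plane(c,*ce3[i3],46))
P=[]
for v in range(76,106):
    x=np.where(k[v,235:260])[0]
    if len(x): P.append(plane(c,x.mean()+235,v,46)[:2])
P=np.array(P);vx,vy,x,y=cv2.fitLine(P.astype(np.float32),2,0,.1,.1).ravel();print('ptr',np.degrees(np.arctan2(vy,vx)),(x,y),'to centre',np.degrees(np.arctan2(P[0][1]-dc[1],P[0][0]-dc[0])))
print('brass top',plane(c,*ce[i],69))
E
```

```text
brass [238 128  20  18 295] [247.29152542 135.87118644]
[  185    65   126   127 10280]
disc ((247.5957794189453, 127.69967651367188), (125.07411193847656, 126.67012786865234), 0.2765407860279083)
[ 620.42200468 -199.79392217   45.5       ]
hub [235 107  26  21 438] [247.5 117. ] [ 626.06310291 -204.36694071   46.        ]
ptr -38.227226 (np.float32(639.6938), np.float32(-214.86382)) to centre -38.2927323696236
brass top [ 618.63287795 -198.30227919   69.        ]
```

View pics/w7c.png

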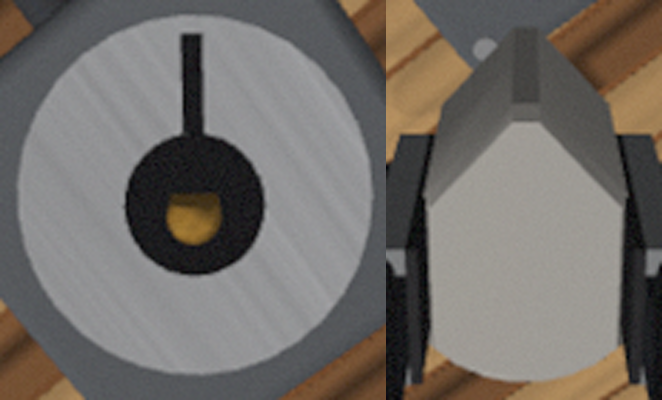

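The dial centre projects to (620.4,-199.8), the tip to (618.6,-198.3), and the pointer lies at -38.2°. The 2 mm mismatch is calibration, so I'll descend with the knob's underside just above the tip height and compare the nose and the tip in one view.

```bash
python3 -m inch '[[[0.2,-0.1,1],[0,0,-0.02],0.2],[[0.5,-0.22,3],[0,0,-0.02],0.2],[[0.7,-0.22,4.8],[0,0,-0.02],0.2],[[0.7,-0.22,5.4],[0,0,-0.02],0.2],[[0.7,-0.22,5.4],[0,0,-0.02],0.2],[[0.7,-0.22,5.4],[0,0,-0.02],0.2]]' 60
python3 - <<'E'
from h import *
s=telemetry.sense();print(s['joint_pos'],s['tool_pos'],s['tcp_rot'])
c=cam('wrist');np.savez('w8.npz',K=c[0],T=c[1])
im=viewer.snapshot('wrist'); cv2.imwrite('pics/w8.png',im[:,:,::-1])
cv2.imwrite('pics/w8c.png',cv2.resize(im[70:230,190:310],(600,800),interpolation=2)[:600])
for n in('scene','side'): cv2.imwrite(f'pics/d_{n}.png',viewer.snapshot(n)[:,:,::-1])
E
```

```text
time: 12.55
tool_pos: [584.0, -169.7, 94.3]
tcp_rot: [-180.0, -0.0, -38.3]
ft_force: [0.4, -0.1, -0.9]
finger_gap: 28.8
[-2.10301122e+01  1.52280702e+01  9.23822006e+01  1.52923642e-03
  7.23623633e+01  1.07280435e+02] [ 583.96256309 -169.65108675   94.30091521] [-1.79990479e+02 -2.56976653e-02 -3.83110123e+01]
```

View pics/w8.png

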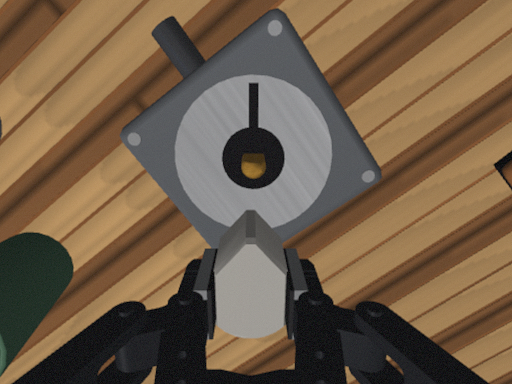

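View pics/w8c.png

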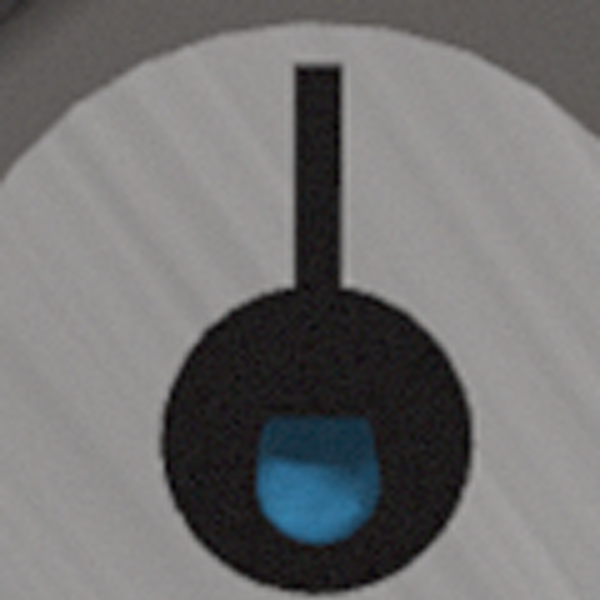

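```bash
python3 - <<'E'
from h import *
im=cv2.imread('pics/w8.png')
cv2.imwrite('pics/w8d.png',cv2.resize(im[145:245,195:305],(660,600),interpolation=2))
a=cv2.imread('pics/d_scene.png');b=cv2.imread('pics/d_side.png')
cv2.imwrite('pics/d2.png',np.hstack([cv2.resize(a[120:220,130:230],(400,400),interpolation=2),cv2.resize(b[180:280,280:380],(400,400),interpolation=2)]))
E
```

```text
(no output)
```

View pics/w8d.png

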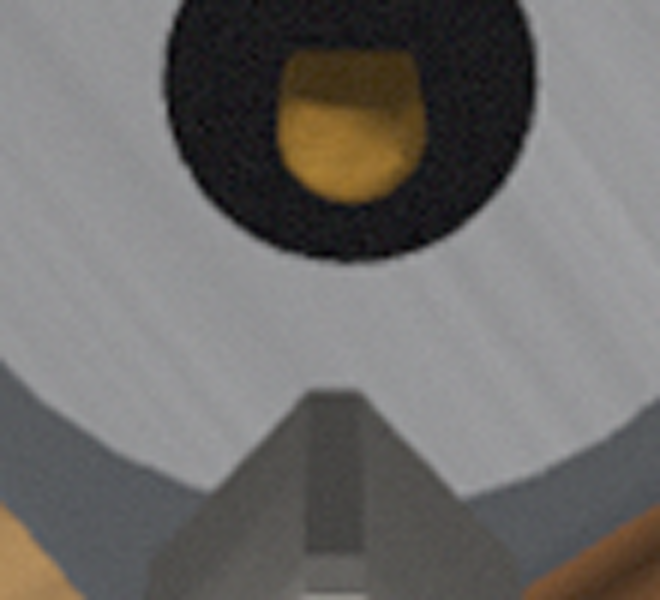

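View pics/d2.png

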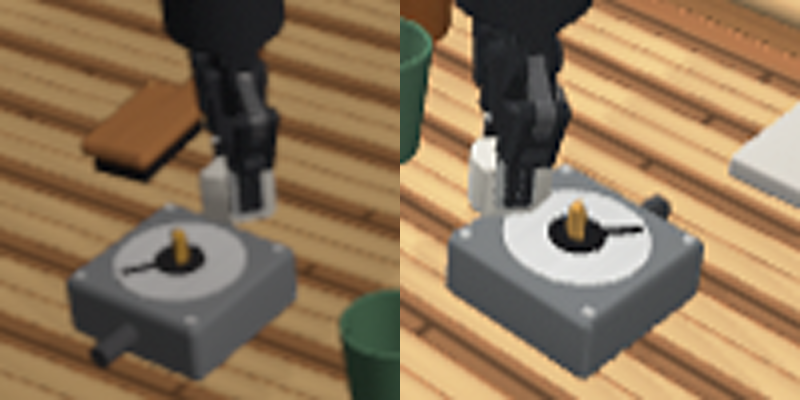

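Measured in one view, the shaft lies at tool (+45.2,+1.9) mm. The knob centre is at about (-2,+0.4), taken from the nose at +25.2 and the flats. That gives a shift of +4.7 cm in x and +0.15 cm in y; yaw already matches, as the pointer is vertical in the image.

```bash
python3 -m inch '[[[1,0.05,0],[0,0,0],0.2],[[2.5,0.1,0],[0,0,0],0.2],[[4,0.15,0],[0,0,0],0.2],[[4.7,0.15,0],[0,0,0],0.2],[[4.7,0.15,0],[0,0,0],0.2],[[4.7,0.15,0],[0,0,0],0.2]]' 60
python3 - <<'E'
from h import *
s=telemetry.sense();print(s['tool_pos'],s['tcp_rot'],s['wrist_torque'])
for n in('scene','side'): cv2.imwrite(f'pics/e_{n}.png',viewer.snapshot(n)[:,:,::-1])
a=cv2.imread('pics/e_scene.png');b=cv2.imread('pics/e_side.png')
cv2.imwrite('pics/e2.png',np.hstack([cv2.resize(a[140:215,140:215],(400,400),interpolation=2),cv2.resize(b[195:270,285:360],(400,400),interpolation=2)]))
E
```

```text
time: 13.3
tool_pos: [619.5, -199.9, 93.7]
tcp_rot: [180.0, 0.0, -38.3]
ft_force: [0.6, 0.6, -1.0]
finger_gap: 28.9
[ 619.49625382 -199.86676934   93.65961534] [ 1.79996441e+02  2.63590054e-02 -3.83481446e+01] [-0.01496338  0.00706561  0.04812688]
```

View pics/e2.png

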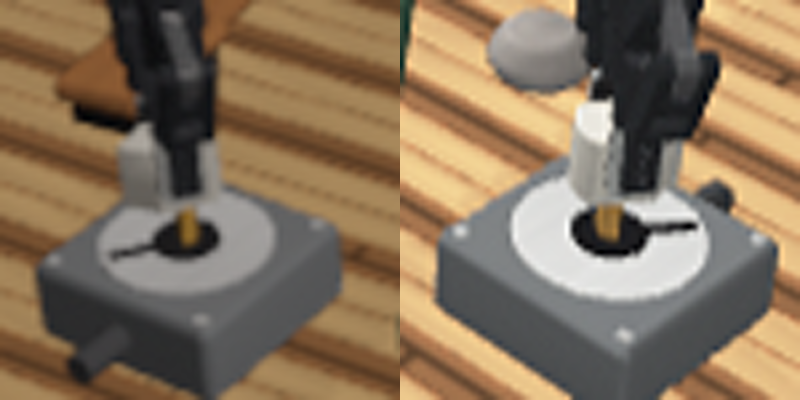

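The knob's underside hangs right over the brass tip in both views. I'll lower it slowly and watch the force.

```bash
python3 -m inch '[[[0,0,0.2],[0,0,0],0.2],[[0,0,0.4],[0,0,0],0.2],[[0,0,0.6],[0,0,0],0.2],[[0,0,0.7],[0,0,0],0.2],[[0,0,0.8],[0,0,0],0.2],[[0,0,0.9],[0,0,0],0.2]]'; python3 -m inch '[[[0,0,0.1],[0,0,0],0.2],[[0,0,0.2],[0,0,0],0.2],[[0,0,0.3],[0,0,0],0.2],[[0,0,0.3],[0,0,0],0.2]]'
```

```text
time: 14.0
tool_pos: [619.7, -199.9, 84.7]
tcp_rot: [-180.0, -0.0, -38.3]
ft_force: [-0.1, 0.3, -0.8]
finger_gap: 29.0
time: 14.4
tool_pos: [619.5, -199.9, 81.6]
tcp_rot: [180.0, 0.0, -38.3]
ft_force: [0.6, -0.3, 0.8]
finger_gap: 28.9
```

No force with the underside 6 mm below the tip, so it has entered the bore. I'll continue to the seat.

```bash
python3 -m inch '[[[0,0,0.2],[0,0,0],0.2],[[0,0,0.4],[0,0,0],0.2],[[0,0,0.6],[0,0,0],0.2],[[0,0,0.8],[0,0,0],0.2],[[0,0,0.9],[0,0,0],0.2],[[0,0,1],[0,0,0],0.2]]'; python3 -m inch '[[[0,0,0.1],[0,0,0],0.2],[[0,0,0.2],[0,0,0],0.2],[[0,0,0.3],[0,0,0],0.2],[[0,0,0.3],[0,0,0],0.2]]' 80
```

```text
time: 15.0
tool_pos: [619.6, -199.9, 71.7]
tcp_rot: [180.0, 0.0, -38.3]
ft_force: [-0.9, -0.2, 2.2]
finger_gap: 28.9
time: 15.4
tool_pos: [619.7, -200.0, 69.1]
tcp_rot: [-180.0, -0.0, -38.3]
ft_force: [-3.4, 1.3, 5.1]
finger_gap: 28.4
```

```bash
python3 -m inch '[[[0,0,0.1],[0,0,0],0.2],[[0,0,0.2],[0,0,0],0.2],[[0,0,0.3],[0,0,0],0.2],[[0,0,0.3],[0,0,0],0.2]]'; python3 -m inch '[[[0,0,0.05],[0,0,0],0.2],[[0,0,0.1],[0,0,0],0.2],[[0,0,0.1],[0,0,0],0.2]]';python3 -m inch '[[[0,0,0.05],[0,0,0],0.2],[[0,0,0.1],[0,0,0],0.2],[[0,0,0.1],[0,0,0],0.2]]'
```

```text
time: 15.8
tool_pos: [619.9, -200.1, 66.7]
tcp_rot: [-180.0, -0.0, -38.3]
ft_force: [-3.9, 2.0, 7.9]
finger_gap: 28.1
time: 16.1
tool_pos: [620.0, -200.1, 66.5]
tcp_rot: [-180.0, -0.0, -38.3]
ft_force: [-7.2, 2.6, 13.1]
finger_gap: 28.6
time: 16.4
tool_pos: [620.2, -200.1, 66.4]
tcp_rot: [-180.0, -0.1, -38.3]
ft_force: [-9.6, 4.0, 18.6]
finger_gap: 28.7
```

It reached a firm stop at TCP z 66.5, 5 mm after the first spring contact, and the force is now 18.6 N. I'll ease the sideways load a little and check by camera.

```bash
python3 -m inch '[[[-0.03,0,0],[0,0,0],0.2],[[-0.07,0,0],[0,0,0],0.2],[[-0.07,0,0],[0,0,0],0.2],[[-0.07,0,0],[0,0,0],0.2],[[-0.07,0,0],[0,0,0],0.2]]'
python3 - <<'E'
from h import *
s=telemetry.sense();print(s['tool_pos'],s['ft_force'],s['wrist_torque'])
ims={n:viewer.snapshot(n)[:,:,::-1].copy() for n in('scene','side','wrist')}
for n in ims: cv2.imwrite(f'pics/f_{n}.png',ims[n])
a=ims['scene'];b=ims['side']
cv2.imwrite('pics/f2.png',np.hstack([cv2.resize(a[140:215,140:215],(400,400),interpolation=2),cv2.resize(b[195:270,285:360],(400,400),interpolation=2)]))
E
```

```text
time: 16.9
tool_pos: [620.0, -200.1, 66.4]
tcp_rot: [-180.0, -0.1, -38.3]
ft_force: [-8.0, 1.4, 17.0]
finger_gap: 28.6
[ 620.04652952 -200.06685899   66.42416286] [-7.95586115  1.35308463 16.98585528] [0.37592117 1.28969909 0.05472733]
```

View pics/f2.png

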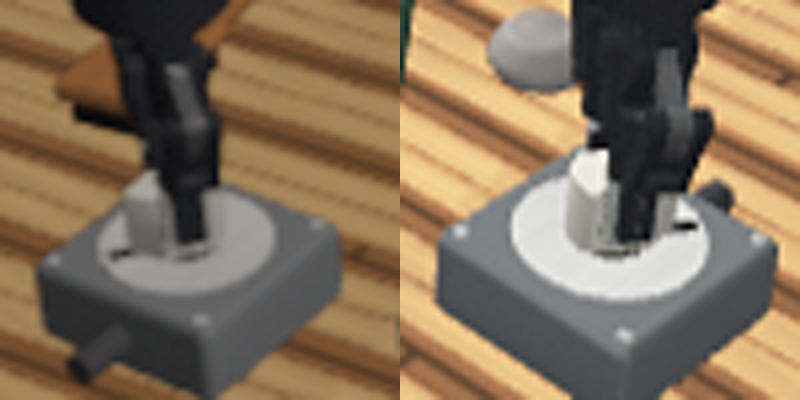

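View pics/f_scene.png

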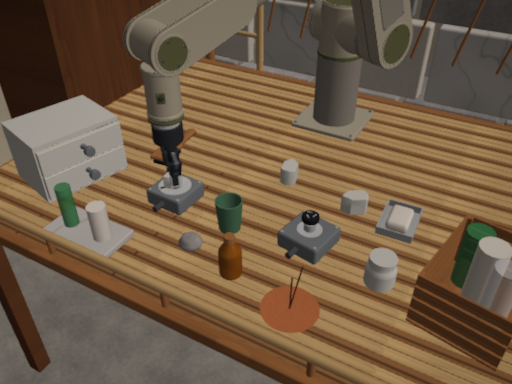

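View pics/f_wrist.png

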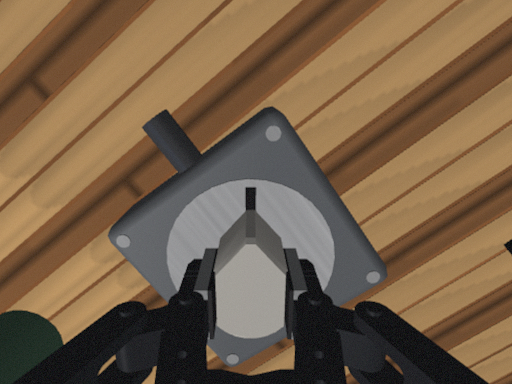

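```bash
python3 - <<'E'
import cv2,numpy as np
for n,(y0,y1,x0,x1) in (('side',(160,186,200,232)),('scene',(203,232,296,326))):
    A=cv2.imread(f'pics/a_{n}.png',0);F=cv2.imread(f'pics/f_{n}.png',0)
    for im in (A,F):
        m=im[y0:y1,x0:x1]<50; ys,xs=np.where(m); print(n,m.sum(),xs.mean().round(2),ys.mean().round(2),ys.min()+y0,ys.max()+y0)
a=cv2.imread('pics/a_scene.png',0).astype(int);f=cv2.imread('pics/f_scene.png',0).astype(int)
d=((abs(a-f)>30)*255).astype(np.uint8);n,l,s,c=cv2.connectedComponentsWithStats(d);print([list(map(int,q)) for q in s[1:] if q[4]>15])
E
```

```text
side 88 15.81 12.07 167 176
side 83 16.06 12.41 168 176
scene 167 13.84 14.77 211 224
scene 167 13.98 15.06 211 224
[[126, 0, 73, 77, 2972], [199, 0, 48, 55, 1789], [255, 0, 4, 12, 29], [325, 0, 50, 56, 1449], [383, 0, 12, 21, 107], [406, 2, 6, 16, 56], [313, 5, 8, 3, 18], [379, 5, 4, 18, 30], [312, 12, 9, 8, 28], [376, 25, 37, 44, 335], [308, 30, 11, 19, 81], [171, 65, 10, 5, 28], [147, 79, 15, 7, 59], [166, 80, 13, 4, 21], [144, 86, 22, 23, 325], [165, 90, 16, 5, 29], [167, 101, 15, 6, 32], [147, 110, 37, 52, 1016], [166, 113, 14, 5, 33], [173, 154, 6, 7, 22], [163, 160, 19, 29, 359], [303, 184, 15, 17, 133]]
```

```bash
python3 - <<'E'
import cv2,numpy as np
for n,cx,(y0,y1) in (('side',216,(160,182)),('scene',310.5,(204,232))):
    for k in 'abdef':
        im=cv2.imread(f'pics/{k}_{n}.png',0).astype(float)
        out=[]
        for x in range(int(cx)-4,int(cx)+6,1):
            p=im[y0:y1,x]; t=60
            dk=np.where(p<t)[0]
            i=dk[0]; j=dk[-1]
            top=i-1+(p[i-1]-t)/(p[i-1]-p[i]) ; bot=j+(t-p[j])/(p[j+1]-p[j]) if j+1<len(p) else np.nan
            out.append((top+y0,bot+y0))
        o=np.array(out); print(n,k,'top',o[:,0].mean().round(2),'bottom',o[:,1].mean().round(2))
E
```

```text
side a top 168.2 bottom 175.9
side b top 168.23 bottom 175.89
side d top 168.6 bottom 176.09
side e top 168.59 bottom 176.09
side f top 168.59 bottom 176.08
scene a top 210.49 bottom 223.92
scene b top 210.53 bottom 223.89
scene d top 211.5 bottom 224.28
scene e top 211.49 bottom 224.29
scene f top 211.49 bottom 224.28
```

```bash
python3 - <<'E'
from h import *
s=telemetry.sense();print(s['time'],s['tool_pos'],s['ft_force'],s['finger_gap'])
print(r.hand_in())
E
```

```text
17.05 [ 620.05829091 -200.05711373   66.44003651] [-7.36855755  1.30280618 16.90328386] 28.42176784669829
the job is handed in; nothing more can be done
None
```

The stop button was pressed and twisted back up, and the small knob is seated on the D-shaft and still held pressed in. I handed the job in at 17 s of the 66 s allowed. One check was slightly off: the stop head may stand a little below its starting height.

- **Stop press:** with the fingers shut, the head met a firm stop 6 mm down, at 18 N.
- **Stop twist:** I gripped the head and turned it 0.84 rad clockwise, rising with it. About 1 N m at the wrist at the end showed it was against its stop.
- **Stop head height:** it looks up in both fixed views, but its edges sit 0.2–0.4 px lower than at the start (about 0.7–1.1 mm of the 6 mm). The gripper also rose only about 5 mm during the twist. I left it as it was, because redoing it after seating the knob would have broken the order.
- **Knob:** I took the smallest of the three look-alikes and turned it to the pointer at -38.3°. It slid on without resistance and met the spring, then reached a firm stop 5 mm further in, at TCP z 66.4 mm.
- **Last check:** the gripper still holds the knob at a 28.4 mm opening, pressing with about 17 N against the 9 N spring, with about 7 N sideways. The nose lies over the pointer.
- **Other objects:** before/after differencing of the scene view shows changes only at the arm and where the knob had stood. The hairbrush is partly hidden by the arm there, so it is only partly checked.

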